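# Ready the trimming stage: clear the offcuts and set the depth sleeve

### The job

Get the trimming stage ready for the next specimen: with the scraper block, sweep the four brass offcuts off the plate into the blue chip tray, without touching them with the gripper, and stand the scraper back upright on the bench beside the stage. Also set the black depth sleeve to 4, clicked home at the red pointer, and leave the jar, magnetic base and screwdriver where they are.

Things in the scene. Friction and masses are not known exactly. Their poses are not given: they have to be found in the camera images.
- trimmer: specimen trimming stage, bolted down: grey casting 140 mm (its x) by 295 mm (its y). Along its +y come first the number dial (axis at x 0, y -105 mm), then the aluminium plate (y -50 to 130), then the blue chip tray (to 222). Origin on the bench, z up; its -x side faces the robot.
- plate_top (a point): centre of the plate's upper face, 30 mm above the bench; axes as the trimmer's. Plate 180 mm long along y, a channel 120 mm wide along x between two steel rails 8 mm high and thick. Its +y end is open: offcuts pushed over it drop into the tray. At its -y end, also open, the number disc's rim begins 9 mm beyond it.
- tray_in (a point): centre of the blue chip tray's floor, 3 mm above the bench; axes as the trimmer's. Inside 142 mm along x; along y from the plate's +y edge (45 mm before this point) to the outer wall (43 mm after it). Walls 4 mm thick, top 18 mm above the bench (12 mm below the plate).
- sleeve (a joint): the detented depth sleeve, vertical axis. Value (rad) = number at the red pointer x 0.5236 (30 degrees a number): 2.094 at 4, 4.712 at 9. Grows clockwise seen from above; lower numbers come by turning counter-clockwise. A spring detent at each number (about 0.1 N m to pass) snaps it to the nearest when released; end stops just beyond 0 and 9. Starts from 6 to 9.
- sleeve_grip (a point): point on the sleeve's axis 75 mm above the bench, the height to grip at. Sleeve: black ribbed upright cylinder, diameter 44 mm, 47 to 92 mm above the bench. Below it, turning with it, a white disc, diameter 92 mm, top 47 mm above the bench, bears black numerals 0 to 9, 12 mm high, increasing counter-clockwise seen from above. Axes turn with the sleeve.
- pointer (a point): tip of the fixed red pointer at the disc's rim, on the trimmer's -x side of the dial, 47 mm above the bench: the numeral next to it is the set value
- scraper: the loose scraper block, about 0.16 kg: orange foot 100 mm (its x) by 30 mm (its y) by 16 mm high, black handle centred on it, 60 mm (x) by 22 mm (y), 16 to 58 mm above its underside. Origin at the centre of its underside, z up. Stands on the bench left or right of the trimmer. Take the handle from above across its 22 mm.
- chip1: loose brass offcut, 16 x 12 x 7 mm, 11 g, lying on the plate at the start; origin at the centre of its 16 x 12 mm underside
- chip2: loose brass offcut, 16 x 12 x 7 mm, 11 g, lying on the plate at the start; origin at the centre of its 16 x 12 mm underside
- chip3: loose brass offcut, 16 x 12 x 7 mm, 11 g, lying on the plate at the start; origin at the centre of its 16 x 12 mm underside
- chip4: loose brass offcut, 16 x 12 x 7 mm, 11 g, lying on the plate at the start; origin at the centre of its 16 x 12 mm underside
- jar: bystander: glass specimen jar with white cap, 52 mm in diameter, 75 mm high, standing on the bench on the side where the scraper is not; origin at the centre of its underside
- magbase: bystander: black and blue magnetic base 50 x 60 x 50 mm with a red knob and a 12 mm steel post up to 100 mm high, beyond the trimmer; origin at the centre of its underside
- driver: bystander: screwdriver lying on the bench between the robot and the trimmer, about 200 mm long along its x; origin under its middle
Things that resemble listed ones, but are neither listed nor needed, are in the scene too. Of the things shaped like the scraper, the orange one is meant.

How it is judged:
By the outcome, as a careful person would: the job done as asked, in the order asked, and still so for the second after the job is handed in, with the robot touching nothing.
It also fails if it takes over 72 s, if anything falls off the work surface, if the arm or the gripper's body presses on something with over 40 N, if the wrist force passes 120 N, or if a joint passes its speed limit or range.

### The arm

A 6-joint arm with a two-finger parallel gripper is mounted at the origin on the work surface. World frame = base frame: x ahead of the robot, y to its left, z up, the work surface at z = 0. Lengths are in mm, angles in rad, forces in N, time in s.
With the tool pointing down it reaches from about 350 to 775 mm from the base axis. Payload 7.3 kg.
Tool frame: the origin (TCP) lies at the centre of the arm's flange, where the gripper is bolted on; the fingertips stand 178 mm ahead of it and the grasp point (between the pads) lies 159 mm ahead of it; z points along the fingers, y is the line along which they close (so a half turn about z gives the same grasp; the last joint's range is limited). The gripper opens to 92 mm and grips with 3 to 60 N. Pads are 19 mm wide; open, the fingers measure 130 mm over their backs; the gripper's body (75 mm by 190 mm) begins 47 mm behind the grasp point.
Start: joints at [1.063, 0.342, 1.524, -0, 1.275, -0.146], TCP at [185.807, 491.023, 404.741] pointing down, gripper open.
Joint ranges: [-2.53, 2.53], [-0.77, 2.02], [0.04, 2.7], [-1, 4.14], [0.28, 2.66], [-3.11, 3.11]. Speed limits (rad/s): [2.57, 2.57, 3.14, 3.14, 3.14, 3.14].

### API

Orientations are given as [roll, pitch, yaw] about the fixed x, y, z axes, in that order (R = Rz(yaw) Ry(pitch) Rx(roll)).
In Python, from plant import * gives the robot as it stands. The module is installed in compiled form; this text tells all that it offers.
- The arm moves only by the shell command python3 -m inch 'ROWS'. ROWS is JSON, a list of rows, each a list of 5 numbers: the shift along the tool's x, y, z in m, then the turn about the tool's z in rad, then the opening, from 0 (shut) to 1 (fully open). In form: [[tx, ty, tz, spin, claw], ...]. A call has 1 to 8 rows; each row is the pose to reach, as a shift and turn from the pose commanded when the call began, along the tool's axes at that moment; what a row does not reach only later rows make up. A row lasts 1/12 s, in which the tool goes at most 41.7 mm and 7.16 degrees, less where a joint would pass 70% of its speed; a pose out of reach is approached as far as the arm can. A call with a gripper value outside its range is refused whole. The fingers move at their own pace and stop on an object; the grip force is fixed at half the most. Time passes only in rows, so rows that repeat a pose let the fingers close. It gives the time, the measured TCP pose, the force, the opening and the grip force at its end, in the units of the state.
- get_obs(): the state, without advancing time (a new reading comes with each control period).
- capture(name): name is "side" or "top" or "wrist"; returns a dict with "color" (384x512x3 uint8, red, green, blue), "intrinsics" (3x3 intrinsics, pixels), "distortion" ([k1, k2, p1, p2, k3] as OpenCV has them; the pictures are not rectified), "pose" (4x4, takes a point from camera to world coordinates). Camera axes: x right, y down, z forward; pixel columns grow to the right and rows downward; lengths in mm; the calibration is good to about 2 mm. A picture is of the moment at which its call begins. There is no depth.
- close_job(): hands the job in; it is judged then, once.
Trained networks look in a picture, given as the dict that the camera call returned (one of the last four; its "shot" number tells which), for a name from the list of things; names that differ only in an ending like _2 or _b are one class to them, and where a whole thing is asked for, a point or a joint stands for the part that bears it (a point fixed in the world has none). Each returns a list of dicts, best first, with "conf" (0 to 1); they miss things now and then, are a little off and sometimes report something else, mostly with a low value. They report only what shows in the picture. A call takes as long as a camera call. They do not tell look-alikes from the thing itself.
- look_for(picture, target): "rect" ([centre column, centre row, width, height] in pixels, round what is visible of it).
- trace(picture, target): "pixels" (384x512 bool, what is visible of it) and "rect" ([centre column, centre row, width, height] in pixels, round what is visible of it).
- tip_of(picture, target): "centre" ([column, row] in pixels: a listed point, or the origin of a listed thing).
The state is a dict: "time": time; "joint_positions": joint angles; "dq": joint speeds; "tau": joint torques, N m; "tool_pos": TCP position; "tcp_rot": TCP orientation; "contact_force": force on the tool from outside, world axes, zero at the start; "moment": the same for the moment, N m; "grip_width": finger opening in mm; "finger_force": force on a finger pad.
Only numpy, scipy, OpenCV 4.12 (cv2) and the standard library are available. Lean on these libraries where they do the work, as an engineer would, in place of code of your own. Each camera call takes 0.05 s, during which the arm holds its last target. There are 200 camera calls.

## Working session

There is one attempt and no reset: what is moved stays moved. The work goes in short steps, Python scripts to look and compute and a shell command to move; the robot and the scene stay as the last step left them, time stands still between calls to the robot, and variables do not carry over. Pictures are saved under pics/ and viewed, at most 13 in all, crops included, and the job is handed in when it is done.

```bash
mkdir -p pics
cat > h.py <<'E'
from plant import *
import numpy as np, cv2
def ray(c,uv):
    p=cv2.undistortPoints(np.array([[uv]],float),np.array(c["intrinsics"],float),np.array(c["distortion"],float))[0,0]
    T=np.array(c["pose"]);return T[:3,3],T[:3,:3]@np.array([p[0],p[1],1])
def onz(c,uv,z):
    o,d=ray(c,uv);return (o+d*(z-o[2])/d[2]).round(1)
def proj(c,P):
    T=np.linalg.inv(np.array(c["pose"]));r,_=cv2.Rodrigues(T[:3,:3])
    return cv2.projectPoints(np.array(P,float).reshape(-1,1,3),r,T[:3,3],np.array(c["intrinsics"],float),np.array(c["distortion"],float))[0][:,0].round(1)
def save(c,n,crop=None,k=1):
    im=c["color"][...,::-1]
    if crop: im=im[crop[1]:crop[3],crop[0]:crop[2]]
    cv2.imwrite("pics/"+n,cv2.resize(im,None,fx=k,fy=k,interpolation=cv2.INTER_CUBIC))
E
python3 - <<'E'
from h import *
o=get_obs();print({k:np.round(v,3) for k,v in o.items()})
Z={"plate_top":30,"tray_in":3,"sleeve_grip":75,"pointer":47,"scraper":0,"chip1":30,"jar":0,"magbase":0,"driver":0,"trimmer":0}
im=[]
for n in("top","side"):
    c=capture(n);im.append(c["color"]);print(n,np.round(c["pose"],2).tolist())
    for t,z in Z.items():
        for r in tip_of(c,t)[:5]:print(t,round(r["conf"],2),np.round(r["centre"],1),onz(c,r["centre"],z))
    save(c,n+"0.png",k=1.55)
E
```

```text
{'time': np.float64(0.0), 'joint_positions': array([ 1.063,  0.343,  1.525, -0.   ,  1.275, -0.146]), 'dq': array([-0.   , -0.001,  0.001, -0.002,  0.002,  0.   ]), 'tau': array([ 1.0000e-03, -4.3125e+01, -2.4421e+01,  7.2000e-02,  5.6000e-02,
       -0.0000e+00]), 'tool_pos': array([185.757, 490.9  , 404.052]), 'tcp_rot': array([-3.14, -0.  ,  2.78]), 'contact_force': array([ 0.939, -0.613,  0.269]), 'moment': array([ 0.002,  0.04 , -0.035]), 'finger_force': np.float64(0.0), 'grip_width': np.float64(91.81)}
top [[0.02, -0.98, 0.18, 346.79], [-1.0, -0.02, -0.0, 62.75], [0.01, -0.18, -0.98, 1297.61], [0.0, 0.0, 0.0, 1.0]]
plate_top 0.78 [269.7 182.9] [583.7  35.3  30. ]
plate_top 0.3 [220.8 180.6] [587.9 172.   30. ]
tray_in 0.87 [220.3 178. ] [600.6 175.9   3. ]
sleeve_grip 0.58 [323.1 181.1] [ 582.8 -107.9   75. ]
pointer 0.93 [322.6 203.7] [ 525.2 -110.    47. ]
scraper 0.96 [180.7 245.8] [406.2 281.    0. ]
scraper 0.86 [149.3 207.2] [513.3 375.3   0. ]
scraper 0.62 [109.2 193.5] [550.6 493.3   0. ]
chip1 0.6 [266.4 187.8] [569.7  44.3  30. ]
chip1 0.59 [270.7 173.5] [610.6  32.8 
[... 614 characters left out ...]
p 0.92 [264.3 155.7] [ 578.3 -101.7   75. ]
pointer 0.83 [282.2 164.5] [ 523.7 -105.7   47. ]
scraper 0.97 [301.7 297.3] [415.  285.7   0. ]
scraper 0.7 [224.2 380.7] [546.  499.9   0. ]
scraper 0.56 [252.8 324. ] [513.7 372.6   0. ]
chip1 0.59 [245.6 198.9] [604.   37.7  30. ]
chip1 0.53 [258.1 201.8] [567.8  40.9  30. ]
chip1 0.53 [253. 214.] [572.8  86.9  30. ]
chip1 0.53 [234.2 213.4] [622.7  95.6  30. ]
jar 0.87 [305.5 137.2] [ 470.3 -311.3    0. ]
magbase 0.58 [195.3 187.9] [7.66e+02 2.00e-01 0.00e+00]
magbase 0.56 [253.8 322.3] [512.4 368.4   0. ]
magbase 0.43 [325.  202.2] [383.3 -24.9  -0. ]
driver 0.77 [326.9 197.3] [379.2 -45.4  -0. ]
trimmer 0.77 [256.4 197.4] [580.5  -1.1   0. ]
```

View pics/top0.png

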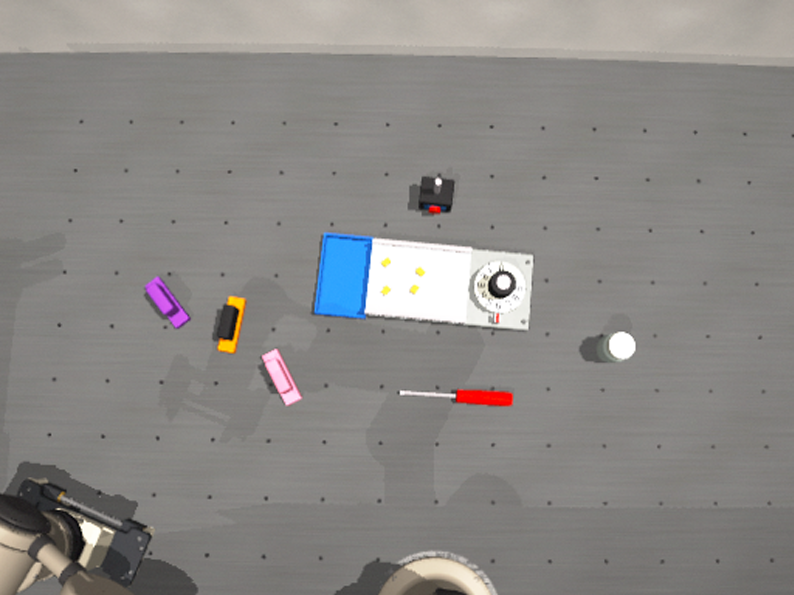

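View pics/side0.png

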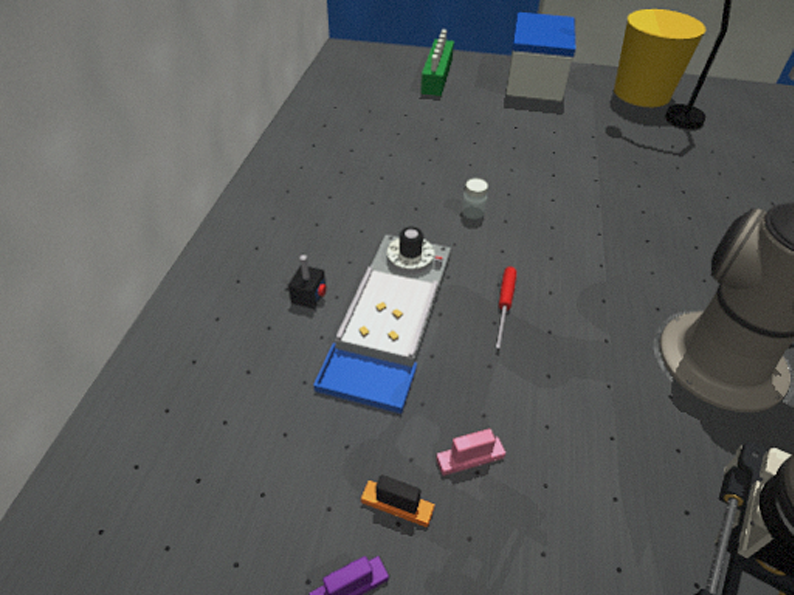

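The top view shows the orange scraper at about (230,325) in the enlarged picture, which is world (513,374), left of the stage. The pink and purple ones are decoys. The jar is at (620,347), the driver at (455,397), and the chips span (385–420, 262–290). I'll move above the scraper now.

```bash
python3 -m inch '[[-0.04,0,0.005,-0.05,1],[-0.08,0,0.01,-0.11,1],[-0.12,0,0.015,-0.11,1],[-0.16,0,0.02,-0.11,1],[-0.2,0.006,0.02,-0.11,1],[-0.24,0.006,0.02,-0.11,1],[-0.28,0.006,0.02,-0.11,1],[-0.305,0.006,0.02,-0.11,1]]'
cat >> h.py <<'E'
def shift(goal,yaw=None,cmd=None):
    """tool-frame shift (m) and spin from the current pose to a world TCP goal"""
    o=get_obs();p=np.array(o["tool_pos"]);y=o["tcp_rot"][2]
    d=np.array(goal)-p;c,s=np.cos(y),np.sin(y)
    sp=0 if yaw is None else -((yaw-y+np.pi)%(2*np.pi)-np.pi)
    return np.round([(c*d[0]+s*d[1])/1e3,(s*d[0]-c*d[1])/1e3,-d[2]/1e3,sp],4)
E
python3 - <<'E'
from h import *
o=get_obs();print(o["time"],np.round(o["tool_pos"],1),np.round(o["tcp_rot"],3))
c=capture("wrist");print(np.round(c["pose"],3).tolist())
for r in tip_of(c,"scraper"):print(r["conf"],r["centre"],onz(c,r["centre"],0))
hsv=cv2.cvtColor(c["color"],cv2.COLOR_RGB2HSV);m=cv2.inRange(hsv,(8,150,100),(24,255,255))
m=cv2.morphologyEx(m,cv2.MORPH_OPEN,np.ones((3,3)));k=max(cv2.findContours(m,0,2)[0],key=cv2.contourArea)
b=cv2.boxPoints(cv2.minAreaRect(k));print(b);print([onz(c,q,16) for q in b],onz(c,b.mean(0),16))
save(c,"w1.png",k=1.2)
E
```

```text
time: 1.77
tool_pos: [476.5, 386.8, 384.4]
tcp_rot: [-3.141, 0.001, 2.888]
contact_force: [-0.6, -0.6, -0.5]
grip_width: 92.0
finger_force: 0.0
1.7667 [476.5 386.8 384.4] [-3.141e+00  1.000e-03  2.888e+00]
[[0.251, 0.926, 0.281, 399.681], [0.968, -0.24, -0.072, 406.003], [0.001, 0.291, -0.957, 363.805], [0.0, 0.0, 0.0, 1.0]]
0.97 [356.2, 196.3] [544.1 495.    0. ]
0.74 [148.5, 134.4] [410.4 276.4   0. ]
0.69 [255.2, 191.9] [507.9 377.6   0. ]
[[234.10843 151.4898 ]
 [260.6254  149.00385]
 [268.38528 231.77637]
 [241.86832 234.26233]]
[array([452., 368.,  16.]), array([456.7, 397.2,  16. ]), array([555.5, 381.6,  16. ]), array([550.6, 350. ,  16. ])] [501.7 374.6  16. ]
```

View pics/w1.png

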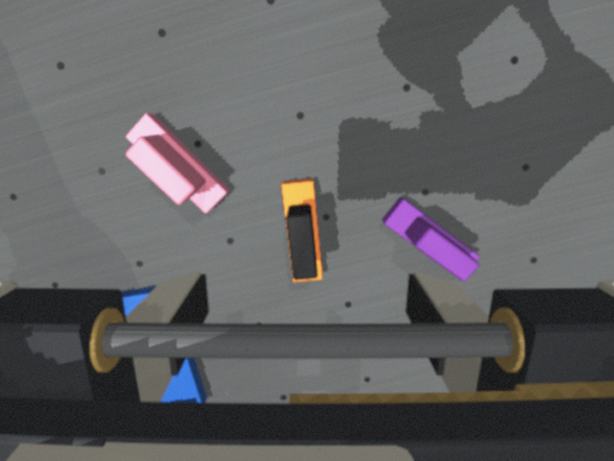

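The wrist view shows the orange scraper at (300,232), with its long axis at yaw ≈ -0.17 and nothing near it. I'll descend and grip.

```bash
python3 -c "
from h import *
print(shift((505.5,375,199.5),np.pi-0.17))"
```

```text
[-0.0307 -0.0039  0.1845 -0.0866]
```

```bash
python3 -m inch '[[-0.031,-0.004,0.025,-0.08,1],[-0.031,-0.004,0.06,-0.086,1],[-0.031,-0.004,0.1,-0.086,1],[-0.031,-0.004,0.14,-0.086,1],[-0.031,-0.004,0.165,-0.086,1],[-0.031,-0.004,0.184,-0.086,1],[-0.031,-0.004,0.184,-0.086,0.5],[-0.031,-0.004,0.184,-0.086,0.1]]'
python3 -m inch '[[0,0,0,0,0],[0,0,0,0,0],[0,0,0,0,0],[0,0,0,0,0],[0,0,0,0,0]]'
python3 - <<'E'
from h import *
o=get_obs();print(o["time"],np.round(o["tool_pos"],1),np.round(o["tcp_rot"],3))
c=capture("side")
save(c,"s1.png",(170,120,370,340),3)
# chips from both cams, colour blobs
for n in("top","side"):
    c=capture(n);hsv=cv2.cvtColor(c["color"],cv2.COLOR_RGB2HSV);m=cv2.inRange(hsv,(18,90,110),(36,255,255))
    for k in cv2.findContours(m,0,1)[0]:
        if cv2.contourArea(k)>6:
            q=cv2.moments(k);q=(q['m10']/q['m00'],q['m01']/q['m00']);w=onz(c,q,35)
            if 500<w[0]<680 and -60<w[1]<150:print(n,w)
    for t,z in(("plate_top",30),("sleeve_grip",75),("pointer",47),("tray_in",3)):
        r=tip_of(c,t)[0];print(n,t,r["conf"],onz(c,r["centre"],z))
    # white plate outline
    b=cv2.inRange(hsv,(95,150,60),(125,255,255));ks=sorted(cv2.findContours(b,0,2)[0],key=cv2.contourArea)
    for k in ks[-2:]:
        bx=cv2.approxPolyDP(k,4,True)[:,0];print(n,"blue z18",[onz(c,list(map(float,x)),18)[:2].tolist() for x in bx])
E
```

```text
time: 2.53
tool_pos: [501.5, 377.5, 200.3]
tcp_rot: [-3.14, -0.002, 2.976]
contact_force: [-0.1, 0.6, 0.8]
grip_width: 82.4
finger_force: 0.0
time: 2.95
tool_pos: [502.3, 377.2, 201.7]
tcp_rot: [3.141, 0.001, 2.976]
contact_force: [-0.3, 0.0, -0.8]
grip_width: 49.7
finger_force: 0.0
2.95 [502.3 377.2 201.7] [3.141e+00 1.000e-03 2.976e+00]
top [573.9  43.3  35. ]
top [570.6  94.   35. ]
top [605.3  33.4  35. ]
top [621.5  95.   35. ]
top plate_top 0.72 [587.1  39.8  30. ]
top sleeve_grip 0.65 [ 576.  -112.7   75. ]
top pointer 0.96 [ 524.  -107.2   47. ]
top tray_in 0.96 [601.5 176.3   3. ]
top blue z18 [[735.3, 18.8]]
top blue z18 [[678.6, 206.7], [528.4, 220.9], [524.3, 131.2], [671.2, 123.7]]
side plate_top 0.88 [591.6  28.8  30. ]
side sleeve_grip 0.81 [ 576.8 -103.4   75. ]
side pointer 0.88 [ 530.2 -101.2   47. ]
side tray_in 0.92 [599.3 168.1   3. ]
side blue z18 [[668.5, 126.0], [672.9, 221.8], [585.8, 229.9], [622.7, 143.5]]
side blue z18 [[1127.8, -1418.3], [1005.6, -1106.5], [694.3, -1115.5], [671.5, -1273.8], [618.6, -1109.2], [245.8, -1174.8], [241.9, -1447.6], [371.0, -1458.8], [369.4, -1597.5]]
```

```bash
python3 -m inch '[[0,0,0,0,0],[0,0,0,0,0],[0,0,0,0,0],[0,0,0,0,0],[0,0,0,0,0],[0,0,0,0,0],[0,0,0,0,0]]'
python3 -m inch '[[0,0,-0.03,0,0],[0,0,-0.065,0,0],[0,0,-0.1,0,0],[0,0,-0.12,0,0],[0,0,-0.12,0,0]]'
python3 - <<'E'
from h import *
from scipy.optimize import least_squares
L={"plate_top":(0,40,30),"tray_in":(0,175,3),"sleeve_grip":(0,-105,75),"pointer":(-46,-105,47)}
obs=[]
for n in("top","side"):
    c=capture(n)
    for t in L:
        r=tip_of(c,t)
        if r and r[0]["conf"]>.5:obs.append((c,t,r[0]["centre"]))
def tr(p,l):
    s,k=np.sin(p[2]),np.cos(p[2]);return [p[0]+k*l[0]-s*l[1],p[1]+s*l[0]+k*l[1],l[2]]
f=lambda p:np.concatenate([proj(c,tr(p,L[t]))[0]-uv for c,t,uv in obs])
r=least_squares(f,[583,0,-.07],loss="soft_l1",diff_step=1e-3);print(r.x,f(r.x).round(1))
c=capture("wrist");print(get_obs()["tool_pos"])
save(c,"w2.png")
E
```

```text
time: 4.08
tool_pos: [502.2, 377.1, 200.7]
tcp_rot: [3.142, -0.0, 2.976]
contact_force: [0.0, -0.8, -1.0]
grip_width: 21.7
finger_force: 30.0
time: 4.5
tool_pos: [503.1, 377.8, 326.2]
tcp_rot: [3.135, 0.008, 2.976]
contact_force: [0.5, 0.4, -1.4]
grip_width: 21.9
finger_force: 30.0
[ 5.84565659e+02  0.00000000e+00 -7.81731942e-02] [-2.8 -4.5  0.3  0.8 -0.9 -1.3 -2.   0.2  1.   3. ]
[502.23500223 377.06881661 320.06159745]
```

View pics/w2.png

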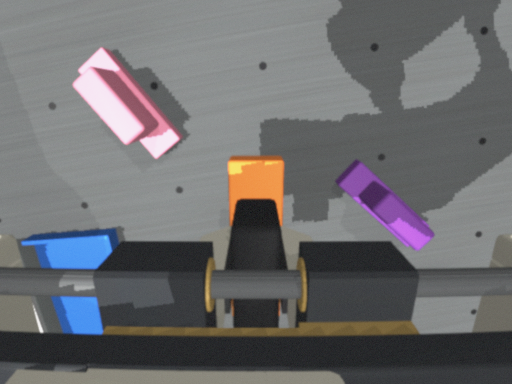

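Run:
```python
from h import *
c=capture("wrist");e=onz(c,(256,157),135.4);o=get_obs();d=e-np.array(o["tool_pos"]);y=o["tcp_rot"][2]
print("foot end in tool axes",np.cos(y)*d[0]+np.sin(y)*d[1],np.sin(y)*d[0]-np.cos(y)*d[1]);print(shift((665,30,320),np.pi-.078),o["contact_force"])
```

```text
foot end in tool axes 48.32927168384037 -0.46067137170480255
[-2.178e-01 -3.154e-01  3.000e-04 -8.780e-02] [-1.23303894 -0.55330845 -1.4501055 ]
```

```bash
python3 -m inch '[[-0.022,-0.032,0,-0.04,0],[-0.044,-0.063,0,-0.087,0],[-0.066,-0.095,0,-0.087,0],[-0.087,-0.126,0,-0.087,0],[-0.109,-0.158,0,-0.087,0],[-0.131,-0.189,0,-0.087,0],[-0.152,-0.221,0,-0.087,0],[-0.174,-0.252,0,-0.087,0]]'
python3 -m inch '[[-0.022,-0.032,0,0,0],[-0.044,-0.063,0,0,0],[-0.044,-0.063,0,0,0]]'
cat > fit.py <<'E'
from h import *
from scipy.optimize import least_squares
L={"plate_top":(0,40,30),"tray_in":(0,175,3),"sleeve_grip":(0,-105,75),"pointer":(-46,-105,47)}
def tr(p,l):
    s,k=np.sin(p[2]),np.cos(p[2]);return [p[0]+k*l[0]-s*l[1],p[1]+s*l[0]+k*l[1],l[2]]
def fit(cams=("wrist","top","side")):
    obs=[];C={}
    for n in cams:
        c=C[n]=capture(n)
        for t in L:
            r=tip_of(c,t)
            if r and r[0]["conf"]>.5:obs.append((c,t,r[0]["centre"],n))
    def f(p):return np.concatenate([proj(c,tr(p,L[t]))[0]-uv for c,t,uv,_ in obs])
    r=least_squares(f,[583,1,-.078],loss="soft_l1",diff_step=1e-3,x_scale=[1,1,.01])
    for (a,t,u,n),e in zip(obs,f(r.x).reshape(-1,2)):print(n,t,e.round(1))
    print("pose",r.x);return C,r.x
def chips(c,p):
    m=cv2.inRange(cv2.cvtColor(c["color"],cv2.COLOR_RGB2HSV),(16,90,90),(36,255,255))
    for k in cv2.findContours(m,0,1)[0]:
        if cv2.contourArea(k)>6:
            q=cv2.moments(k);w=onz(c,(q['m10']/q['m00'],q['m01']/q['m00']),35)[:2]-p[:2]
            s,h=np.sin(p[2]),np.cos(p[2]);l=np.array([h*w[0]+s*w[1],-s*w[0]+h*w[1]])
            if abs(l[0])<75 and -60<l[1]<230:print("chip local",l.round(1),cv2.contourArea(k))
E
python3 - <<'E'
from fit import *
C,p=fit();c=C["wrist"];chips(c,p);chips(C["top"],p);save(c,"w3.png",k=1.5)
print(get_obs()["tool_pos"])
for l in [(-60,-50,30),(60,-50,30),(60,130,30),(-60,130,30)]:print(proj(c,tr(p,l)))
E
```

```text
time: 5.77
tool_pos: [632.7, 97.9, 320.8]
tcp_rot: [3.141, 0.0, 3.063]
contact_force: [-0.5, -0.3, -1.7]
grip_width: 21.9
finger_force: 30.0
time: 6.02
tool_pos: [673.6, 26.8, 320.4]
tcp_rot: [-3.139, 0.003, 3.057]
contact_force: [-0.9, 1.1, -2.4]
grip_width: 21.7
finger_force: 30.0
wrist plate_top [ 7.4 -2.6]
wrist tray_in [6.2 2.4]
wrist sleeve_grip [ 5.1 -1.6]
wrist pointer [4.  3.8]
top tray_in [-0.4  1. ]
top sleeve_grip [-1.7  1.9]
top pointer [-2.4 -0.8]
side plate_top [0.5 2.1]
side tray_in [-0.7  2.7]
side sleeve_grip [-0.1 -0.2]
side pointer [ 1.1 -0.1]
pose [ 5.84984021e+02  1.00000000e+00 -8.03993971e-02]
chip local [67.7 24.4] 349.5
chip local [27.8 97.3] 260.5
chip local [16.7 34.6] 251.0
chip local [-15.8  41.9] 277.5
chip local [-23.1  92.7] 301.5
[671.09519346  33.7521411  320.79143299]
[[149.1   6.1]]
[[161.5 158.6]]
[[368.7 158. ]]
[[382.1   5.4]]
```

View pics/w3.png

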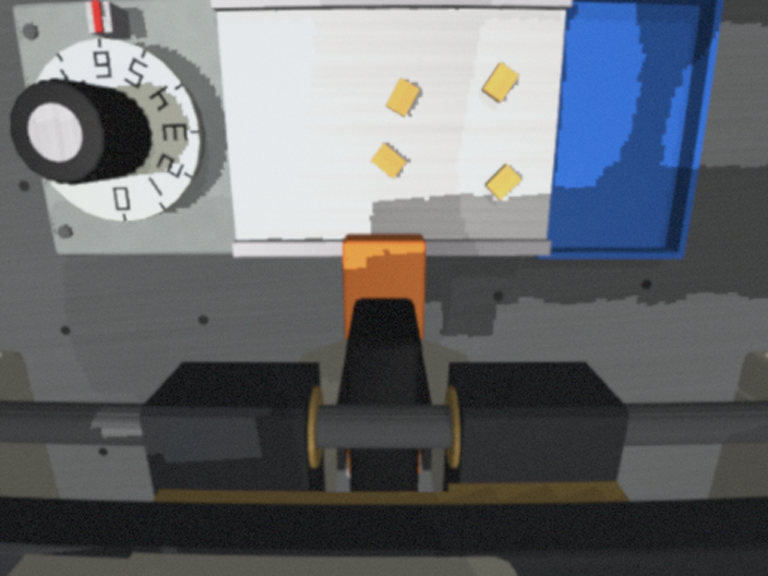

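```bash
sed -i 's/\[:,0\].round(1)/[:,0]/' h.py
python3 - <<'E'
from fit import *
C,p=fit();c=C["wrist"];chips(c,p);chips(C["top"],p)
for l in [(-60,-50,30),(60,-50,30),(60,130,30),(-60,130,30)]:print((proj(c,tr(p,l))*1.5).round())
np.save("p.npy",p)
g=tr(p,(-1.7,-20,0));print(g,shift((g[0],g[1],320),np.pi+p[2]),get_obs()["tool_pos"],get_obs()["tcp_rot"])
E
```

```text
wrist plate_top [ 1.8 -1.5]
wrist tray_in [0.  0.6]
wrist sleeve_grip [-0.3 -0.3]
wrist pointer [-0.5  7.6]
top tray_in [ 1.4 -1.3]
top sleeve_grip [-0.6  2.2]
top pointer [ 0.3 -1.6]
side plate_top [0. 3.]
side tray_in [0.2 1.6]
side sleeve_grip [ 3.1 -1.5]
side pointer [ 1.1 -0.7]
pose [ 5.85619623e+02 -3.13167300e+00 -7.70285680e-02]
chip local [63.3 36.2] 342.5
chip local [ 27.4 101.1] 252.0
chip local [15.9 38.6] 247.0
chip local [-16.6  46.1] 276.0
chip local [-23.8  96.9] 291.5
[[204.  19.]]
[[224. 246.]]
[[533. 245.]]
[[551.  19.]]
[np.float64(582.3856153384132), np.float64(-22.941549222924127), 0] [ 0.084  -0.0633  0.0007 -0.0018] [671.15603791  33.55841507 320.74081849] [3.14149974e+00 1.02374195e-04 3.06279720e+00]
```

Run:
```python
from fit import *
p=np.load("p.npy");c=capture("wrist");t=capture("top")
for n in L:print(n,[(np.array(r["centre"])*1.5).round() for r in tip_of(c,n)[:1]])
pl=[(-60,-50,30),(60,-50,30),(60,130,30),(-60,130,30)];uv=np.array([(218,10),(234,240),(550,240),(567,10)])/1.5
r=least_squares(lambda q:(np.concatenate([proj(c,tr(q,l))[0] for l in pl])-uv.ravel()),p,diff_step=1e-3,x_scale=[1,1,.01])
print(r.x,r.fun.round(1));q=r.x;np.save("q.npy",q)
def draw(c,p,col,im,k,o):
    for P in(pl,[(-75,130,18),(75,130,18),(75,222,18),(-75,222,18)],[(46*np.cos(a),-105+46*np.sin(a),47) for a in np.arange(0,6.3,.3)],[(-70,-155+82-82,0)]):
        v=np.array([proj(c,tr(p,l))[0] for l in P]);cv2.polylines(im,[np.int32(((v-o)*k+k/2)*16)],True,col,1,cv2.LINE_AA,4)
a=cv2.resize(c["color"][0:190,0:500,::-1],None,fx=1.6,fy=1.6,interpolation=2)
b=cv2.resize(t["color"][140:220,195:355,::-1],None,fx=3.5,fy=3.5,interpolation=2)
b=cv2.resize(t["color"][145:220,195:355,::-1],None,fx=3.9,fy=3.9,interpolation=2)
for P,col in((p,(0,0,255)),(q,(0,200,0))):draw(c,P,col,a,1.6,np.array([0,0]));draw(t,P,col,b,3.9,np.array([195,145]))
b=cv2.copyMakeBorder(b,0,0,0,800-b.shape[1],0);cv2.imwrite("pics/ov.png",np.vstack([a,b])[:600])
chips(c,q);chips(t,q)
```

```text
plate_top [array([375., 140.])]
tray_in [array([596., 139.])]
sleeve_grip [array([ 62., 141.])]
pointer [array([85., 35.])]
[ 5.82395100e+02  4.98406510e+00 -7.72139098e-02] [ 0.3  0.5  1.9 -0.7 -2.1 -1.  -0.2  0.5]
chip local [67.2 28.1] 336.0
chip local [31.2 93.7] 250.0
chip local [19.6 30.7] 248.0
chip local [-12.7  38.2] 274.0
chip local [-20.1  89. ] 293.0
```

View pics/ov.png

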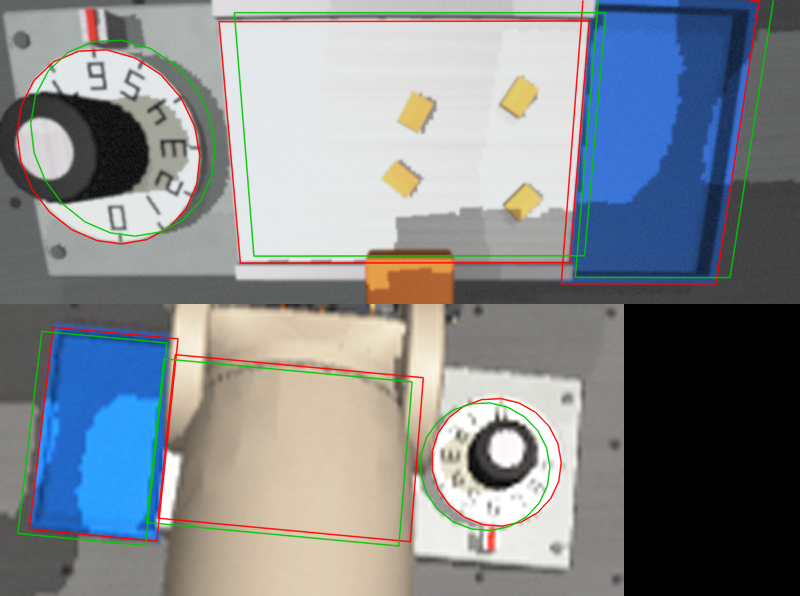

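Red is the network-based fit and it matches the plate, tray and dial in both views, so I'll use it. The dial reads 6 at the pointer. The chips' local x runs from -24 to 27, so one centred sweep covers them all.

```bash
python3 -c "
from fit import *
p=np.load('p.npy');g=tr(p,(-1.7,-6,0));print(g,shift((g[0],g[1],234),np.pi+p[2]))"
```

```text
[np.float64(583.4629491770731), np.float64(-8.98306249261993), 0] [ 0.0841 -0.0493  0.0868 -0.0018]
```

```bash
python3 -m inch '[[0.03,-0.018,0,-0.002,0],[0.06,-0.036,0,-0.002,0],[0.084,-0.049,0,-0.002,0],[0.084,-0.049,0.01,-0.002,0],[0.084,-0.049,0.035,-0.002,0],[0.084,-0.049,0.055,-0.002,0],[0.084,-0.049,0.075,-0.002,0],[0.084,-0.049,0.083,-0.002,0]]'
python3 -m inch '[[0,0,0.001,0,0],[0,0,0.001,0,0],[0,0,0.001,0,0]]'
python3 - <<'E'
from fit import *
p=np.load('p.npy');o=get_obs();print(o["tool_pos"],o["contact_force"]);g=tr(p,(-1.7,-6,0));print(shift((g[0],g[1],231.2),np.pi+p[2]))
c=capture("side");save(c,"s2.png",(190,130,330,270),4)
E
```

```text
time: 8.48
tool_pos: [583.0, -8.5, 235.1]
tcp_rot: [3.141, -0.004, 3.065]
contact_force: [-1.2, 0.2, -2.5]
grip_width: 21.7
finger_force: 30.0
time: 8.73
tool_pos: [584.2, -8.6, 237.8]
tcp_rot: [-3.142, 0.002, 3.065]
contact_force: [0.2, 0.7, -1.2]
grip_width: 22.1
finger_force: 30.0
[584.16802189  -8.64253585 237.81936045] [ 0.21183636  0.73040723 -1.24661317]
[ 0.0007 -0.0004  0.0066  0.0004]
```

View pics/s2.png

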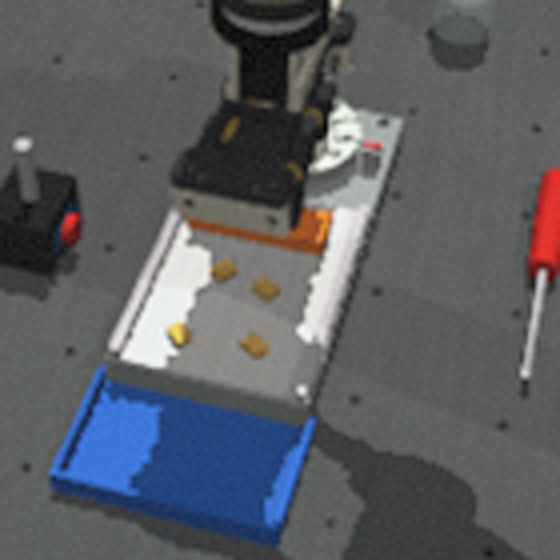

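The scraper hovers centred between the rails, with all four chips in front of it. I'll lower it.

```bash
python3 -m inch '[[0.0005,0,0.002,0,0],[0.0005,0,0.004,0,0],[0.0005,0,0.005,0,0],[0.0005,0,0.005,0,0],[0.0005,0,0.005,0,0]]'; python3 -c "
from h import *
o=get_obs();print(o['tool_pos'],o['contact_force'])"
```

```text
time: 9.2
tool_pos: [583.0, -8.6, 231.7]
tcp_rot: [3.141, 0.0, 3.065]
contact_force: [-0.7, -0.1, -1.3]
grip_width: 22.0
finger_force: 30.0
[583.04709702  -8.64885489 231.74710557] [-0.71115377 -0.07951624 -1.27530639]
```

```bash
python3 -m inch '[[0,0.01,0,0,0],[0,0.022,0,0,0],[0,0.034,0,0,0],[0,0.046,0,0,0],[0,0.058,0,0,0],[0,0.07,0,0,0],[0,0.082,0,0,0],[0,0.092,0,0,0]]';python3 -m inch '[[0,0.01,0,0,0],[0,0.02,0,0,0],[0,0.03,0,0,0],[0,0.04,0,0,0],[0,0.046,0,0,0],[0,0.046,0,0,0]]'
python3 - <<'E'
from fit import *
o=get_obs();print(o['tool_pos'],o['contact_force']);p=np.load("p.npy")
w=capture("wrist");c=capture("side")
a=cv2.resize(w["color"][:250,:,::-1],None,fx=.96,fy=.96);b=cv2.resize(c["color"][150:300,190:330,::-1],None,fx=2.1,fy=2.1,interpolation=2)
a=cv2.resize(w["color"][:250,:,::-1],(800,390));b=cv2.resize(c["color"][180:275,200:330,::-1],None,fx=2.2,fy=2.2,interpolation=2)
b=cv2.copyMakeBorder(b,0,0,0,800-b.shape[1],0);cv2.imwrite("pics/sw.png",np.vstack([a,b])[:600])
E
```

```text
time: 9.87
tool_pos: [590.1, 84.8, 231.7]
tcp_rot: [3.141, 0.0, 3.066]
contact_force: [-1.0, -1.2, -1.2]
grip_width: 22.2
finger_force: 30.0
time: 10.37
tool_pos: [593.6, 130.3, 231.7]
tcp_rot: [3.141, 0.0, 3.066]
contact_force: [-0.6, 0.2, -2.3]
grip_width: 21.5
finger_force: 30.0
[593.62125358 130.33651437 231.67060122] [-0.57321026  0.23391571 -2.25441524]
```

View pics/sw.png

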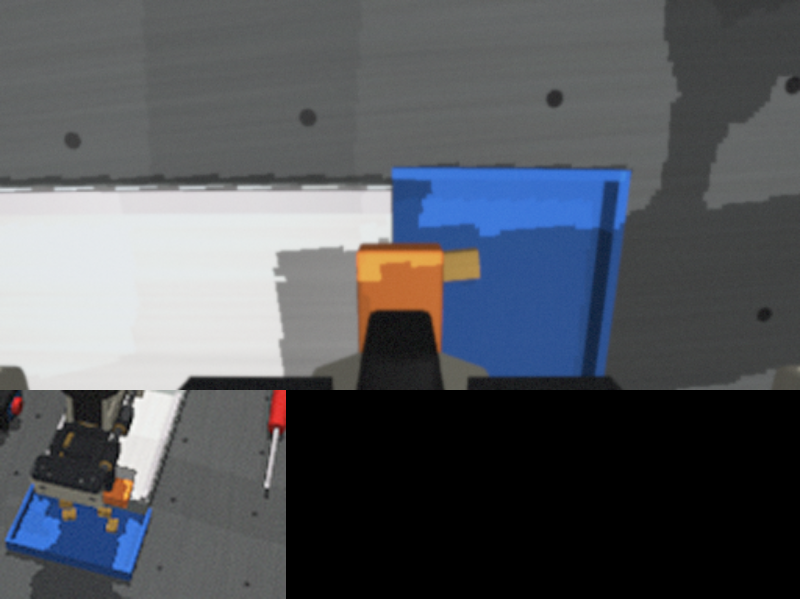

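```bash
python3 -m inch '[[0,0.008,0,0,0],[0,0.01,0,0,0],[0,0.01,-0.03,0,0],[0,0.01,-0.07,0,0],[0,0.045,-0.09,0,0],[0,0.085,-0.09,0,0],[0,0.125,-0.09,0,0],[0,0.165,-0.09,0,0]]'
python3 - <<'E'
from fit import *
p=np.load("p.npy");c=capture("side");t=capture("top")
for x in(c,t):
    print([(round(r["conf"],2),onz(x,r["centre"],3).tolist()) for r in tip_of(x,"chip1")])
    chips(x,p)
b=cv2.resize(c["color"][150:300,190:390,::-1],None,fx=2,fy=2,interpolation=2);a=cv2.resize(t["color"][140:290,130:330,::-1],None,fx=2,fy=2,interpolation=2)
cv2.imwrite("pics/ck.png",np.hstack([a,b]));print(shift((502.3,377,320),2.976))
E
```

```text
time: 11.13
tool_pos: [606.3, 294.8, 322.7]
tcp_rot: [3.141, 0.001, 3.063]
contact_force: [1.8, -0.6, -1.9]
grip_width: 21.7
finger_force: 30.0
[(0.49, [578.6, 133.5, 3.0]), (0.46, [557.5, 140.7, 3.0])]
chip local [-31.9 169.6] 28.5
chip local [ 12.3 174.2] 9.5
[(0.59, [570.1, 159.3, 3.0]), (0.47, [629.2, 146.5, 3.0]), (0.25, [743.5, 2.3, 3.0])]
chip local [-38.3 155.2] 14.5
chip local [-24.2 141.1] 6.5
chip local [ 15.  154.3] 13.5
[0.1094 0.0744 0.0012 0.091 ]
```

View pics/ck.png

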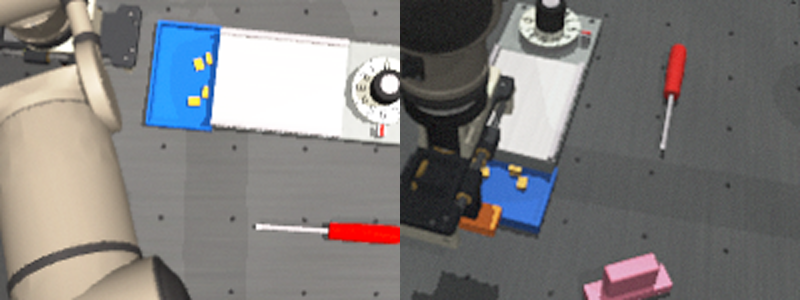

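The top view shows all four chips in the tray at about (199,63), (209,58), (205,92) and (193,101), and the plate is clear. I'll put the scraper back where it stood.

```bash
python3 -m inch '[[0.03,0.02,0,0.05,0],[0.06,0.04,0,0.09,0],[0.09,0.06,0.02,0.09,0],[0.109,0.074,0.04,0.09,0],[0.109,0.074,0.07,0.09,0],[0.109,0.074,0.095,0.09,0],[0.109,0.074,0.11,0.09,0],[0.109,0.074,0.114,0.09,0]]';python3 -m inch '[[0,0,0,0,0],[0,0,0,0,0],[0,0,0,0,0]]';python3 -c "
from h import *
o=get_obs();print(o['tool_pos'],o['contact_force'])"
```

```text
time: 12.0
tool_pos: [502.8, 373.8, 204.7]
tcp_rot: [-3.138, -0.004, 2.973]
contact_force: [0.4, -0.1, -2.1]
grip_width: 22.0
finger_force: 30.0
time: 12.25
tool_pos: [504.1, 375.3, 209.4]
tcp_rot: [3.14, 0.002, 2.974]
contact_force: [0.7, 0.6, -2.3]
grip_width: 22.3
finger_force: 30.0
[504.13345876 375.30296548 209.3973169 ] [ 0.66642369  0.57574952 -2.31674159]
```

```bash
python3 -m inch '[[0,0,0.002,0,0],[0,0,0.004,0,0],[0,0,0.005,0,0],[0,0,0.005,0,0],[0,0,0.005,0,0],[0,0,0.005,0,0]]'
```

```text
time: 12.75
tool_pos: [503.3, 375.7, 202.8]
tcp_rot: [3.141, 0.0, 2.975]
contact_force: [-0.2, 0.1, -0.2]
grip_width: 21.5
finger_force: 30.0
```

```bash
python3 -m inch '[[0,0,0.001,0,0],[0,0,0.002,0,0],[0,0,0.0025,0,0],[0,0,0.0025,0,0],[0,0,0.0025,0,0]]'
```

```text
time: 13.17
tool_pos: [503.4, 375.7, 200.7]
tcp_rot: [3.141, 0.0, 2.975]
contact_force: [-1.1, -0.3, 3.5]
grip_width: 21.5
finger_force: 30.0
```

```bash
python3 -m inch '[[0,0,0,0,1],[0,0,0,0,1],[0,0,0,0,1],[0,0,0,0,1],[0,0,0,0,1],[0,0,0,0,1],[0,0,0,0,1]]'; python3 -m inch '[[0,0,-0.02,0,1],[0,0,-0.055,0,1],[0,0,-0.09,0,1],[0,0,-0.13,0,1],[0,0,-0.13,0,1],[0,0,-0.13,0,1]]'
python3 - <<'E'
from fit import *
C,p=fit(("top","side"));np.save("p2.npy",p);c=C["top"]
g=tr(p,(0,-105,0));P=np.load("p.npy");print(g,tr(P,(0,-105,0)))
print(shift((g[0],g[1],330),2.3))
w=capture("wrist");save(w,"w4.png")
print([(r["conf"],onz(w,r["centre"],0)) for r in tip_of(w,"scraper")])
E
```

```text
time: 13.75
tool_pos: [503.3, 375.6, 200.2]
tcp_rot: [3.142, 0.0, 2.975]
contact_force: [-0.6, 0.9, 0.0]
grip_width: 63.9
finger_force: 0.0
time: 14.25
tool_pos: [503.6, 375.9, 333.3]
tcp_rot: [3.138, 0.005, 2.975]
contact_force: [-0.2, 0.9, -0.8]
grip_width: 91.7
finger_force: 0.0
top plate_top [-0.5 -0.7]
top tray_in [ 0.5 -0.1]
top sleeve_grip [0.4 1.1]
top pointer [-2.4 -1. ]
side tray_in [ 0.9 -0.6]
pose [ 5.82861338e+02 -3.32956806e+00 -7.95498287e-02]
[np.float64(574.517412671616), np.float64(-107.99751402273375), 0] [np.float64(577.5396189923724), np.float64(-107.82032348017974), 0]
[-1.505e-01 -4.651e-01 -4.000e-04  6.748e-01]
[(0.84, array([544.1, 497.8,   0. ])), (0.79, array([510.4, 376.5,   0. ])), (0.77, array([410.5, 278.8,   0. ]))]
```

View pics/w4.png

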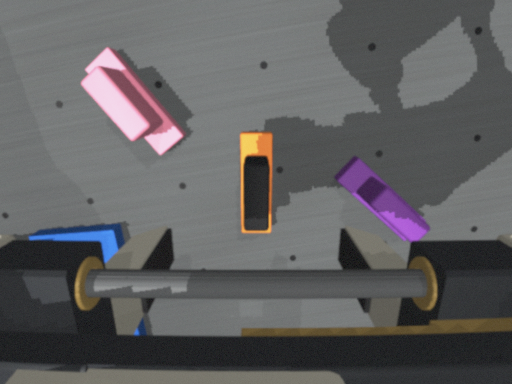

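The scraper stands upright at (256,182), clear of its neighbours. Next is the dial.

```bash
python3 -m inch '[[-0.016,-0.037,0,0,1],[-0.031,-0.074,0,0,1],[-0.047,-0.11,0,0,1],[-0.063,-0.147,0,0,1],[-0.078,-0.184,0,0,1],[-0.094,-0.22,0,0,1],[-0.11,-0.257,0,0,1],[-0.125,-0.294,0,0,1]]'; python3 -m inch '[[-0.016,-0.037,0,0.1,1],[-0.031,-0.074,0,0.22,1],[-0.047,-0.11,0,0.34,1],[-0.063,-0.147,0,0.46,1],[-0.078,-0.184,0,0.57,1],[-0.094,-0.22,0,0.675,1],[-0.097,-0.227,0,0.675,1],[-0.097,-0.227,0,0.675,1]]'; python3 -m inch '[[0,0,0,0,1],[0,0,0,0,1],[0,0,0,0,1],[0,0,0,0,1]]'
python3 - <<'E'
from fit import *
C,p=fit();w=C["wrist"];print(tr(p,(0,-105,0)),get_obs()["tool_pos"],get_obs()["tcp_rot"][2])
g=tip_of(w,"sleeve_grip")[0];print(g["conf"],onz(w,g["centre"],75))
# white cap of sleeve: blob near projected axis top z=92
u=proj(w,tr(p,(0,-105,92)))[0];print("proj top",u)
P=tr(p,(-46,-105,47));print("pointer",proj(w,P),onz(w,tip_of(w,"pointer")[0]["centre"],47))
save(w,"w5.png",k=1.4)
E
```

```text
time: 15.52
tool_pos: [578.0, 63.0, 330.4]
tcp_rot: [3.141, 0.001, 2.975]
contact_force: [1.1, -0.0, -0.0]
grip_width: 91.8
finger_force: 0.0
time: 16.18
tool_pos: [635.7, -178.1, 329.6]
tcp_rot: [-3.141, 0.0, 2.296]
contact_force: [-0.5, 0.4, -0.4]
grip_width: 91.8
finger_force: 0.0
time: 16.52
tool_pos: [635.7, -173.4, 330.5]
tcp_rot: [3.141, -0.0, 2.302]
contact_force: [0.2, 0.2, 0.2]
grip_width: 91.6
finger_force: 0.0
wrist sleeve_grip [-1.  -1.5]
wrist pointer [1.2 2. ]
top plate_top [-0.7 -0.9]
top tray_in [4.4 0.1]
top sleeve_grip [-2.4  0.1]
top pointer [-2.5  0.9]
side plate_top [-2.4  0.8]
side tray_in [ 1.7 -1.6]
side sleeve_grip [ 2.1 -1. ]
side pointer [-2.2 -2.5]
pose [ 5.83849605e+02 -4.30192225e+00 -7.39474658e-02]
[np.float64(576.0921958283717), np.float64(-109.01497109568058), 0] [ 635.70619385 -175.08110882  330.17069438] 2.29969905753308
0.88 [ 577.3 -109.3   75. ]
proj top [254.69947292  81.36316118]
pointer [[213.25521656  38.90614867]] [ 528.6 -105.1   47. ]
```

View pics/w5.png

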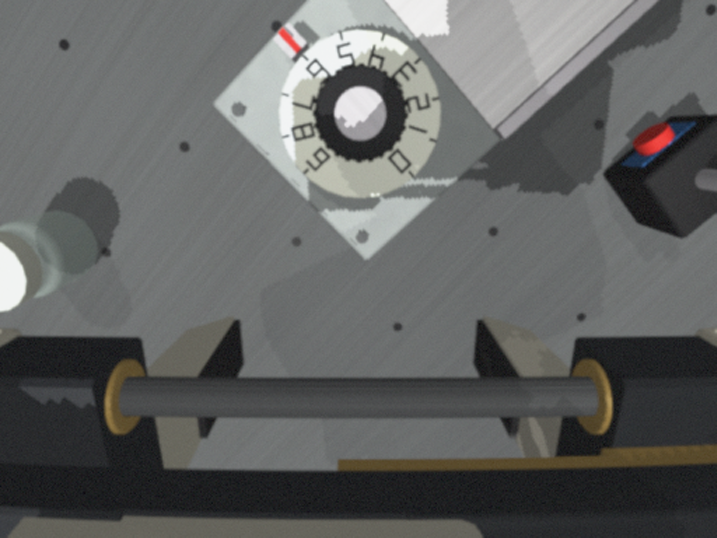

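The pointer reads 6. The sleeve's top is centred at (361,112) and the surroundings are clear.

```bash
python3 -c "
from h import *
w=capture('wrist');g=onz(w,(257.9,80),92);print(g);g=(g+[577,-109.2,0])/2;print(g,shift((g[0],g[1],234.5),2.3))"
```

```text
[ 577.2 -108.6   92. ]
[ 577.1 -108.9   46. ] [ 0.0884  0.0003  0.0957 -0.0003]
```

```bash
python3 -m inch '[[0.035,0,0,0,1],[0.07,0,0,0,1],[0.088,0,0,0,1],[0.088,0,0.02,0,1],[0.088,0,0.05,0,1],[0.088,0,0.075,0,1],[0.088,0,0.09,0,1],[0.088,0,0.095,0,1]]';python3 -m inch '[[0,0,0,0,0.5],[0,0,0,0,0.4],[0,0,0,0,0.3],[0,0,0,0,0.3],[0,0,0,0,0.2],[0,0,0,0,0.2],[0,0,0,0,0],[0,0,0,0,0]]';python3 -m inch '[[0,0,0,0,0],[0,0,0,0,0]]'
```

```text
time: 18.08
tool_pos: [576.3, -109.1, 232.6]
tcp_rot: [-3.139, -0.004, 2.3]
contact_force: [-0.2, -0.9, 0.5]
grip_width: 91.8
finger_force: 0.0
time: 18.75
tool_pos: [578.0, -108.7, 235.7]
tcp_rot: [3.138, 0.001, 2.299]
contact_force: [5.2, 5.7, -5.3]
grip_width: 43.6
finger_force: 30.1
time: 18.92
tool_pos: [578.0, -108.6, 235.6]
tcp_rot: [3.138, 0.001, 2.3]
contact_force: [4.2, 5.2, -0.2]
grip_width: 43.3
finger_force: 30.0
```

```bash
python3 -m inch '[[0,0,0,-0.08,0],[0,0,0,-0.18,0],[0,0,0,-0.28,0],[0,0,0,-0.38,0],[0,0,0,-0.48,0],[0,0,0,-0.58,0],[0,0,0,-0.68,0],[0,0,0,-0.78,0]]';python3 -m inch '[[0,0,0,-0.1,0],[0,0,0,-0.2,0],[0,0,0,-0.267,0],[0,0,0,-0.267,0],[0,0,0,-0.267,0]]';python3 -c "
from h import *
o=get_obs();print(o['contact_force'],o['moment'])"
```

```text
time: 19.58
tool_pos: [578.2, -108.0, 235.7]
tcp_rot: [3.139, 0.004, 3.085]
contact_force: [6.3, 8.6, -0.2]
grip_width: 43.6
finger_force: 30.0
time: 20.0
tool_pos: [578.2, -107.8, 235.7]
tcp_rot: [3.14, 0.004, -2.936]
contact_force: [6.3, 8.7, -1.0]
grip_width: 43.3
finger_force: 30.0
[ 6.31164507  8.71481836 -1.02673802] [ 1.36009835 -0.97929437 -0.00859432]
```

```bash
python3 -m inch '[[0,0,0,0,1],[0,0,0,0,1],[0,0,0,0,1],[0,0,0,0,1],[0,0,0,0,1],[0,0,0,0,1],[0,0,0,0,1],[0,0,0,0,1]]'; python3 -m inch '[[0,0,-0.02,0,1],[0,0,-0.05,0,1],[0,0,-0.085,0,1],[-0.03,0,-0.1,0,1],[-0.06,0,-0.1,0,1],[-0.08,0,-0.1,0,1],[-0.08,0,-0.1,0,1],[-0.08,0,-0.1,0,1]]';python3 - <<'E'
from h import *
w=capture("wrist");c=capture("side");t=capture("top")
a=cv2.resize(w["color"][:230,:,::-1],(800,360));b=cv2.resize(c["color"][110:350,160:400,::-1],(240,240))
d=cv2.resize(t["color"][110:280,120:440,::-1],(450,239));d=cv2.copyMakeBorder(d,0,1,0,110,0)
cv2.imwrite("pics/fin.png",np.vstack([a,np.hstack([b,d])]))
Z={"scraper":0,"chip1":3,"jar":0,"magbase":0,"driver":0}
for n,x in(("top",t),("side",c)):
    for k,z in Z.items():print(n,k,[(round(r["conf"],2),onz(x,r["centre"],z)[:2].tolist()) for r in tip_of(x,k)])
E
```

```text
time: 20.67
tool_pos: [577.1, -109.5, 235.2]
tcp_rot: [3.142, 0.0, -2.937]
contact_force: [-0.2, -0.2, 0.5]
grip_width: 90.3
finger_force: 0.0
time: 21.33
tool_pos: [655.6, -92.8, 334.4]
tcp_rot: [3.141, -0.001, -2.936]
contact_force: [-0.3, 0.4, 0.3]
grip_width: 92.0
finger_force: 0.0
top scraper [(0.9, [403.8, 275.3]), (0.8, [505.1, 372.9]), (0.66, [551.0, 489.9]), (0.65, [474.4, -320.4])]
top chip1 [(0.7, [473.5, -313.4]), (0.55, [631.2, 145.7]), (0.49, [574.9, 152.6])]
top jar [(0.76, [478.6, -315.9])]
top magbase [(0.8, [750.9, -1.3])]
top driver []
side scraper [(0.88, [410.4, 290.7]), (0.83, [506.0, 372.9]), (0.61, [545.5, 497.6])]
side chip1 [(0.6, [578.3, 137.1]), (0.59, [619.3, 136.2]), (0.59, [550.2, 145.0]), (0.36, [625.5, 128.0])]
side jar [(0.91, [460.9, -316.7])]
side magbase [(0.89, [757.6, 3.0])]
side driver [(0.77, [387.6, -41.1])]
```

View pics/fin.png

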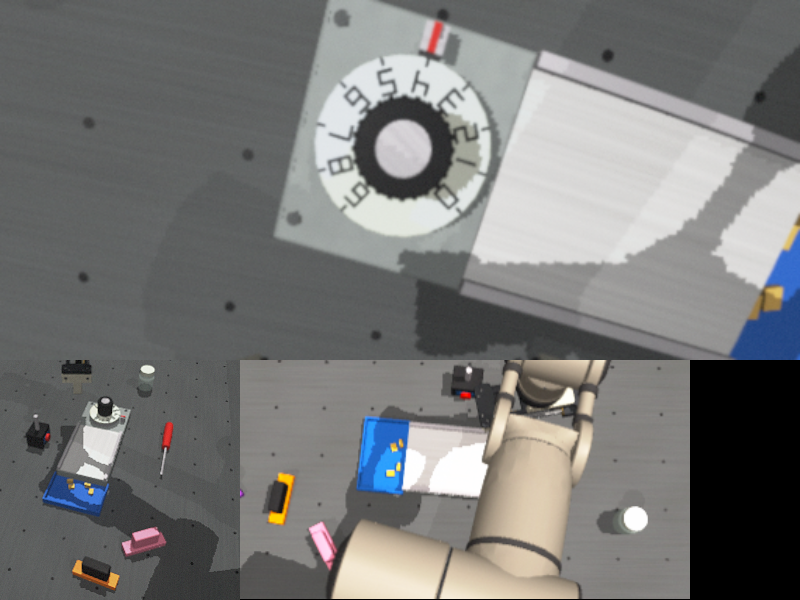

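The 4's tick at (428,62) lines up with the red pointer. Four chips are in the tray, the plate is empty, the scraper is upright, and the jar, base and driver haven't moved.

```bash
python3 -c "
from plant import *
print(close_job())"
```

```text
the job is handed in; nothing more can be done
None
```

The job is handed in after about 21 s of robot time: all four offcuts are in the blue tray, the scraper stands upright on the bench where it started, the sleeve is set to 4 at the red pointer, and the jar, magnetic base and screwdriver were left where they were.

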